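# Run a plate through the bench press by its star wheel

## Robot

A 6-joint arm with a two-finger parallel gripper is mounted at the origin on the work surface. World frame = base frame: x ahead of the robot, y to its left, z up, the work surface at z = 0. Lengths are in mm, angles in rad, forces in N, time in s.
With the tool pointing down it reaches from about 400 to 925 mm from the base axis. Payload 12.5 kg.
Tool frame: the origin (TCP) lies at the centre of the arm's flange, where the gripper is bolted on; the fingertips stand 190 mm ahead of it and the grasp point (between the pads) lies 171 mm ahead of it; z points along the fingers, y is the line along which they close (so a half turn about z gives the same grasp; the last joint's range is limited). The gripper opens to 95 mm and grips with 3 to 60 N. Pads are 20 mm wide; open, the fingers measure 119 mm over their backs; the gripper's body (75 mm by 180 mm) begins 59 mm behind the grasp point.
Start: joints at [-1.417, 0.491, 1.559, -0, 1.092, -0.106], TCP at [160.574, -604.021, 404.761] pointing down, gripper open.
Joint ranges: [-3.1, 3.1], [-0.84, 2.19], [0.05, 2.79], [-1.13, 4.28], [0.06, 2.93], [-2.69, 2.69]. Speed limits (rad/s): [2.22, 2.22, 2.79, 3.14, 3.14, 3.14].

## Interface

Orientations are given as [roll, pitch, yaw] about the fixed x, y, z axes, in that order (R = Rz(yaw) Ry(pitch) Rx(roll)).
In Python, from cell import env, read_camera, search_frame, cut_out gives the robot as it stands. The module is installed in compiled form; this text tells all that it offers.
- The arm moves only by the tool move_arm, never from a script. Its argument "commands" is a list of rows, each a list of 3 entries, a list of its own where there are three numbers: the shift along the world's x, y, z normalised to -1 to 1, where 1 is 0.03 m, then the turn about the world's z normalised to -1 to 1, where 1 is 0.08 rad, then the opening, from -1 (shut) to 1 (fully open), so that 0 is half open. A call has 1 to 20 rows; each row shifts and turns the commanded pose from where the row before left it; what a row does not reach is not made up. A row lasts 1/12 s, in which the tool goes at most 41.7 mm and 7.16 degrees, less where a joint would pass 70% of its speed; a pose out of reach is approached as far as the arm can. A call with a number of a shift or a turn outside -1 to 1 is refused whole. A call with a gripper value outside its range is refused whole. The fingers move at their own pace and stop on an object; the grip force is fixed at half the most. Time passes only in rows, so rows that do not move let the fingers close. It gives the time, the measured TCP pose, the force, the opening and the grip force at its end, in the units of the state.
- env.state(): the state, without advancing time (a new reading comes with each control period).
- read_camera(name): name is "scene" or "top" or "wrist"; returns a dict with "image" (480x640x3 uint8, red, green, blue), "fx", "fy", "cx", "cy" (pixels), "rvec" (rotation vector, rad) and "tvec" (3), from world to camera coordinates, as OpenCV has them. Camera axes: x right, y down, z forward; pixel columns grow to the right and rows downward; lengths in mm; the calibration is good to about 2 mm. A picture is of the moment at which its call begins. There is no depth.
- env.job_done(): hands the job in; it is judged then, once.
Trained networks look in a picture, given as the dict that the camera call returned (one of the last four; its "shot" number tells which), for a name from the list of things; names that differ only in an ending like _2 or _b are one class to them, and where a whole thing is asked for, a point or a joint stands for the part that bears it (a point fixed in the world has none). Each returns a list of dicts, best first, with "confidence" (0 to 1); they miss things now and then, are a little off and sometimes report something else, mostly with a low value. They report only what shows in the picture. A call takes as long as a camera call.
- search_frame(thing, picture): "at" ([column, row] in pixels, amid what is visible of it).
- cut_out(thing, picture): "region" (480x640 bool, what is visible of it) and "at" ([column, row] in pixels, amid what is visible of it).
The state is a dict: "t": time; "joints": joint angles; "qvel": joint speeds; "tau": joint torques, N m; "eef_pos": TCP position; "tcp_rot": TCP orientation; "ft_force": force on the tool from outside, world axes, zero at the start; "moment": the same for the moment, N m; "opening": opening from 0.0 (shut) to 1.0 (fully open); "grip_force": force on a finger pad.
Only numpy, scipy, OpenCV 4.12 (cv2) and the standard library are available. Lean on these libraries where they do the work, as an engineer would, in place of code of your own. Each camera call takes 0.05 s, during which the arm holds its last target. There are 200 camera calls.

## Task

Pull the print: turn the press's star wheel by pushing its spokes round with a fingertip, one spoke after another, so that the bed carries the plate in under the roller and right out on the other side. Stop when, seen from above, the plate lies wholly clear of the roller with a gap of about 3 cm between them; do not run the bed on to its end stop. Move the bed only by the wheel, pick nothing up, and leave the tin, jar, spray bottle and hand roller where they are.

Things in the scene. Friction and masses are not known exactly. Their poses are not given: they have to be found in the camera images.
- wheel_hub (a point): Centre of the star wheel, 165 mm above the table. The point has the press's axes and does not turn with the wheel: x level along the shaft, from the wheel into the press (roughly away from the robot), y level to the left seen from the robot, z up. The wheel stands upright in the plane x = 0 of this frame; its hub is 54 mm across, 40 mm long.
- press: Green bench printing press fixed on the table, star wheel on the robot's side; origin on the table under the wheel's centre, axes as wheel_hub. The near side plate is 130 mm wide and begins 90 mm behind the wheel plane (its bearing at 87 mm); the frame is at most 252 mm high. The bed lies 132 to 318 mm behind the wheel plane.
- spoke0_end (a point): Outer end of spoke 0 of the star wheel, 150 mm from the axis; turns with the wheel. Four straight round spokes 90 degrees apart: bright steel 16 mm thick, outwards of about 93 mm a black grip 24 mm thick. Each spoke stands 90 degrees ahead, in the working direction, of the one numbered below it.
- spoke1_end (a point): Outer end of spoke 1 of the star wheel, 150 mm from the axis; turns with the wheel. Four straight round spokes 90 degrees apart: bright steel 16 mm thick, outwards of about 93 mm a black grip 24 mm thick. Each spoke stands 90 degrees ahead, in the working direction, of the one numbered below it.
- spoke2_end (a point): Outer end of spoke 2 of the star wheel, 150 mm from the axis; turns with the wheel. Four straight round spokes 90 degrees apart: bright steel 16 mm thick, outwards of about 93 mm a black grip 24 mm thick. Each spoke stands 90 degrees ahead, in the working direction, of the one numbered below it.
- spoke3_end (a point): Outer end of spoke 3 of the star wheel, 150 mm from the axis; turns with the wheel. Four straight round spokes 90 degrees apart: bright steel 16 mm thick, outwards of about 93 mm a black grip 24 mm thick. Each spoke stands 90 degrees ahead, in the working direction, of the one numbered below it.
- wheel (a joint): Turn of the star wheel, rad. It grows as the upper spokes move to the left seen from the robot (to +y of wheel_hub; anticlockwise seen from the robot): the working direction. At 0, spoke 0 points straight up and spoke 1 to +y. It turns stiffly and stays where it is left: about 5 N at 120 mm from the axis moves it.
- plate_rear_edge (a point): Middle of the rear (left, +y, last to pass) top edge of the plate: an aluminium plate covered with paper and a white press-board, 120 mm along the roller, 80 mm in the direction of travel, 4 mm thick, fixed in the middle of the bed; its top is 129 mm above the table.
- roller_line (a point): Point of the bed's surface, 125 mm above the table, straight under the middle of the roller's axis; does not move with the bed; axes as wheel_hub (y against the direction of travel). The roller is bright steel, radius 40 mm, turns with the wheel and hides the bed to 40 mm either side of this line seen from above.
- bed: The dark bed board, 186 mm wide, 460 mm long in the direction of travel, 12 mm thick; origin at the centre of its underside, 113 mm above the table. The wheel drives it without slip, 40 mm per rad, to the right seen from the robot (-y of wheel_hub) as wheel grows; it sits on its end stop once the plate's rear edge is 148 mm past the roller line.
- ink_tin: Ink tin with a red label standing on the table, 76 mm across, 55 mm high; origin at the centre of its underside. To be left alone.
- gum_jar: Amber jar with a yellow lid standing on the table, 64 mm across, 85 mm high; origin at the centre of its underside. To be left alone.
- spray_bottle: Clear spray bottle with a blue head standing on the table, 68 mm across, 190 mm high; origin at the centre of its underside. To be left alone.
- brayer: Hand ink roller lying on the table: black rubber roller 110 mm long and 44 mm across, steel fork, wooden handle pointing to its -x, about 190 mm long in all; origin on the table under the rubber roller. To be left alone.

How it is judged (in metres and radians):
At the end, for the whole second after the job is handed in: The bed is at rest, the rear edge of the plate 55 to 85 mm beyond the line under the roller's axis (a gap of 15 to 45 mm between plate and roller seen from above); tin, jar, spray bottle and hand roller are within 30 mm of where they were, not tipped (y of plate_rear_edge in the frame of roller_line between -0.085 and -0.055 m and velocity of joint wheel between -0.2 and 0.2 rad/s and distance of each of ink_tin, gum_jar, spray_bottle, brayer from where it was at the start of the episode below 0.03 m and angle between each of ink_tin, gum_jar, spray_bottle, brayer's own z axis and vertical below 0.5 rad); the robot touches nothing.
It fails at once if the bed or the plate is pushed directly instead of being driven by the star wheel (contact force between any of the fingers, the arm and bed above 3 N).
It fails at once if the bed is run on until it meets its end stop (y of plate_rear_edge in the frame of roller_line below -0.135 m).
It fails at once if the tin, jar, spray bottle or hand roller is pushed aside, tipped, lifted or carried (distance of any of ink_tin, gum_jar, spray_bottle, brayer from where it was at the start of the episode above 0.03 m or height (world z) of any of ink_tin, gum_jar, spray_bottle, brayer above 0.015 m or angle between any of ink_tin, gum_jar, spray_bottle, brayer's own z axis and vertical above 0.5 rad).
It also fails if it takes over 72 s, if anything falls off the work surface, if the arm or the gripper's body presses on something with over 40 N, if the wrist force passes 120 N, or if a joint passes its speed limit or range.

## Working session

There is one attempt and no reset: what is moved stays moved. The work goes in short steps, Python scripts to look and compute and a tool call to move; the robot and the scene stay as the last step left them, time stands still between calls to the robot, and variables do not carry over. Pictures are saved under pics/ and viewed, at most 10 in all, crops included, and the job is handed in when it is done.

Besides the shell and the picture viewer there is one more tool, called after "Emit:" as name(argument=value, ...) on one line, values as JSON. move_arm: Moves the arm, as the interface text tells. Its arguments: {"type":"object","properties":{"commands":{"type":"array","items":{"type":"array"}}},"required":["commands"]}

```bash
mkdir -p pics; cat > h.py <<'E'
import numpy as np, cv2
from cell import env, read_camera, search_frame, cut_out
def ray(p,uv):
    R=cv2.Rodrigues(np.array(p["rvec"],float))[0]; t=np.array(p["tvec"],float).ravel()
    d=R.T@np.array([(uv[0]-p["cx"])/p["fx"],(uv[1]-p["cy"])/p["fy"],1]); return -R.T@t,d/np.linalg.norm(d)
def onz(p,uv,z):
    c,d=ray(p,uv); return c+d*(z-c[2])/d[2]
def proj(p,X):
    K=np.array([[p["fx"],0,p["cx"]],[0,p["fy"],p["cy"]],[0,0,1]],float)
    return cv2.projectPoints(np.array(X,float).reshape(-1,3),np.array(p["rvec"],float),np.array(p["tvec"],float),K,None)[0].reshape(-1,2)
def tri(obs):
    A=np.zeros((3,3));b=np.zeros(3)
    for p,uv in obs:
        c,d=ray(p,uv);M=np.eye(3)-np.outer(d,d);A+=M;b+=M@c
    return np.linalg.solve(A,b)
def save(p,n): cv2.imwrite(f"pics/{n}.png",p["image"][:,:,::-1])
E
python3 - <<'E'
from h import *
np.set_printoptions(precision=1,suppress=True)
P={n:read_camera(n) for n in("scene","top")}
for n,p in P.items():
    save(p,n+"0"); print(n,ray(p,(320,240)))
    for th,z in [("wheel_hub",165),("spoke0_end",165),("spoke1_end",165),("spoke2_end",165),("spoke3_end",165),("plate_rear_edge",129),("roller_line",125),("press",0),("ink_tin",27),("gum_jar",42),("spray_bottle",95),("brayer",22)]:
        for r in search_frame(th,p)[:2]: print(n,th,np.array(r["at"]),round(r["confidence"],2),onz(p,r["at"],z))
print(env.state())
E
```

```text
scene (array([1750.2,   44.3,  977. ]), array([-0.8, -0. , -0.6]))
scene wheel_hub [353.7 283.7] 0.71 [817.8 122.9 165. ]
scene spoke0_end [336.7 252.1] 0.93 [674.  80. 165.]
scene spoke0_end [410.  278.8] 0.66 [798.1 279.8 165. ]
scene spoke1_end [336.9 252. ] 0.73 [673.5  80.6 165. ]
scene spoke2_end [339.1 248.7] 0.89 [656.9  87.7 165. ]
scene spoke3_end [339.9 251.7] 0.85 [672.1  89.7 165. ]
scene plate_rear_edge [406.6 279.7] 0.71 [759.8 279.9 129. ]
scene roller_line [353.  285.9] 0.64 [781.4 124.3 125. ]
scene press [353.5 285.5] 0.56 [637.3 137.7   0. ]
scene ink_tin [409.7 251.3] 0.48 [488.3 342.5  27. ]
scene gum_jar [252.5 267.2] 0.67 [ 592.1 -195.9   42. ]
scene spray_bottle [438.6 239. ] 0.74 [510.2 429.6  95. ]
scene brayer [206.9 279.9] 0.77 [ 632.3 -342.    22. ]
scene brayer [337.1 252.1] 0.22 [484.5  87.7  22. ]
top (array([ 447.6,   61.5, 2018.2]), array([ 0.1, -0. , -1. ]))
top wheel_hub [288.9 200.1] 0.64 [736.6 146.1 165. ]
top spoke0_end [307.3 200.9] 0.6 [733.2  90.8 165. ]
top spoke1_end [308.3 204.8] 0.85 [721.3  88.  165. ]
top spoke2_end [308.1 203.4] 0.57
[... 229 characters left out ...]
746.  150.7 125. ]
top press [288.2 200. ] 0.93 [762.7 155.9   0. ]
top ink_tin [234.  273.7] 0.8 [523.6 330.9  27. ]
top gum_jar [394.7 247.2] 0.71 [ 598.3 -183.4   42. ]
top spray_bottle [197.8 278.8] 0.77 [507.3 433.4  95. ]
top brayer [447.4 232.4] 0.84 [ 644.7 -357.4   22. ]
top brayer [286.3 201.5] 0.17 [754.5 161.1  22. ]
{'t': 1.3, 'joints': array([-1.4,  0.5,  1.6, -0. ,  1.1, -0.1]), 'qvel': array([ 0.,  0.,  0.,  0., -0., -0.]), 'tau': array([  0. , -61.2, -25.8,   0.1,   0. ,  -0. ]), 'eef_pos': array([ 160.6, -604. ,  404.8]), 'tcp_rot': array([3.1, 0. , 0.3]), 'ft_force': array([0.2, 0.8, 1. ]), 'moment': array([-0., -0., -0.]), 'grip_force': 0.0, 'opening': 0.9990117003634585}
```

View pics/scene0.png

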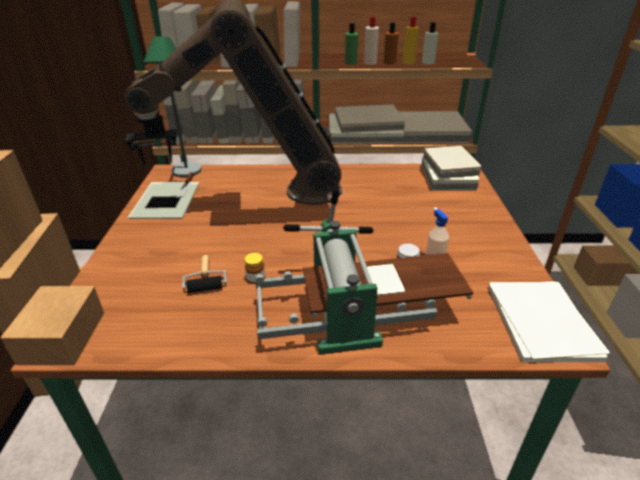

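View pics/top0.png

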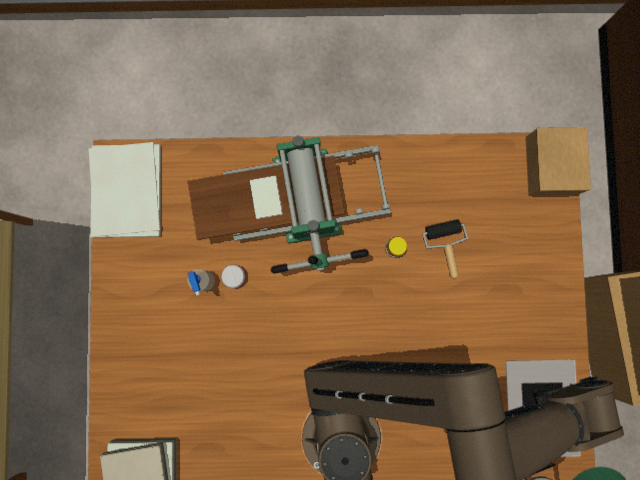

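The scene view shows the wheel at about (335,230) with one spoke nearly upright and two nearly level. The top view shows its level grips at about (274,269) and (367,254), with the plate at about (266,197), left of the roller. I'll enlarge both to get precise pixel positions.

```bash
python3 - <<'E'
import cv2
a=cv2.imread("pics/top0.png")[130:290,180:400]; b=cv2.imread("pics/scene0.png")[180:310,270:480]
cv2.imwrite("pics/topc.png",cv2.resize(a,None,fx=3.6,fy=3.6,interpolation=cv2.INTER_CUBIC)); cv2.imwrite("pics/scenec.png",cv2.resize(b,None,fx=3.8,fy=3.8,interpolation=cv2.INTER_CUBIC))
E
```

```text
(no output)
```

View pics/topc.png

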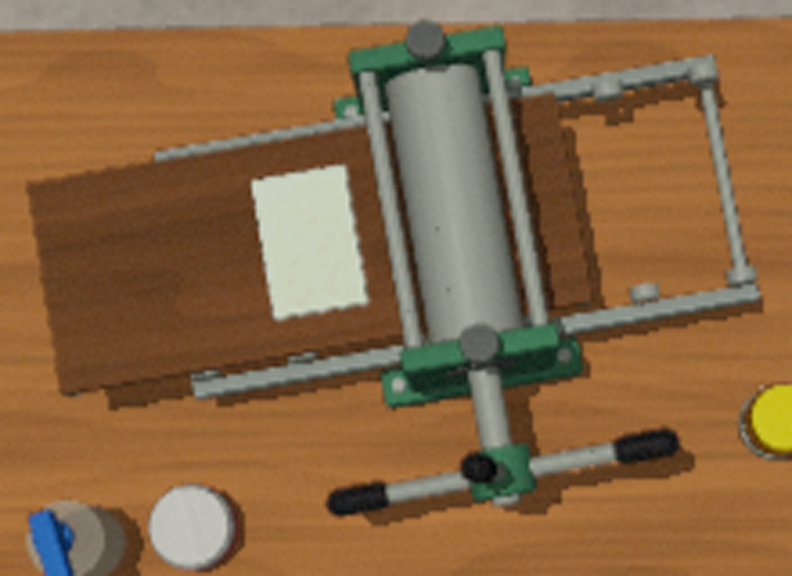

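View pics/scenec.png

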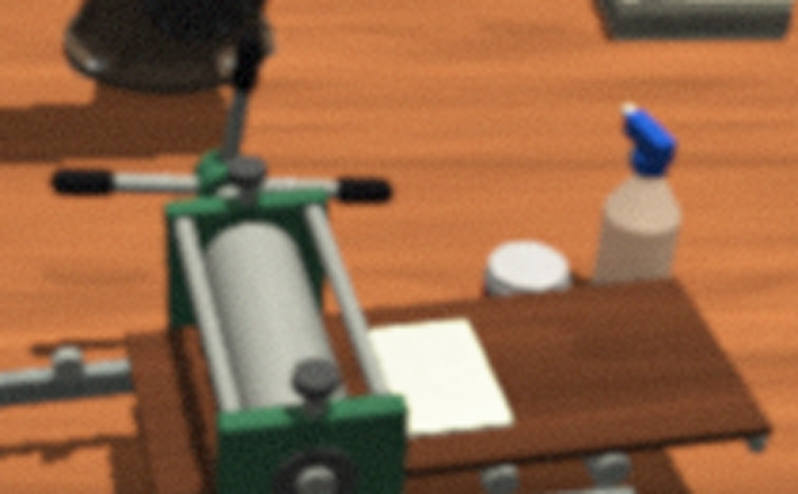

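```bash
cat > fit.py <<'E'
from h import *
from scipy.optimize import least_squares
P={n:read_camera(n) for n in("scene","top")}
t=lambda u,v:np.array([u/3.6+180-.36,v/3.6+130-.36]); s=lambda u,v:np.array([u/3.8+270-.37,v/3.8+180-.37])
obs=[("top",1,t(328,501)),("top",3,t(680,443)),("top",0,t(475,467)),("scene",3,s(51,182)),("scene",1,s(393,191)),("scene",0,s(250,22))]
pl=[t(252,183),t(274,319),t(346,167),t(368,303)]
def fr(q,X): 
    c,s_=np.cos(q[2]),np.sin(q[2]); X=np.atleast_2d(X); return np.c_[q[0]+c*X[:,0]-s_*X[:,1],q[1]+s_*X[:,0]+c*X[:,1],165+X[:,2]]
def res(q):
    r=[]
    for n,k,uv in obs:
        a=q[3]+k*np.pi/2; r+=list((proj(P[n],fr(q,[0,150*np.sin(a),150*np.cos(a)]))[0]-uv)*(.3 if (n,k)==("scene",0) else 1))
    pc=fr(q,[[225-60*i,q[4]-80*j,-36] for j in(0,1) for i in(-1,1)])
    r+=list((proj(P["top"],pc)-np.array(pl)).ravel()); return r
f=least_squares(res,[560,70,.16,0,150])
print(f.x.round(3)); print(np.array(f.fun).reshape(-1,2).round(1))
E
python3 fit.py
```

```text
[5.50336e+02 5.81500e+01 1.50000e-01 1.40000e-01 1.68559e+02]
[[-0.2  1.2]
 [ 0.3 -0. ]
 [ 0.2  0.3]
 [-0.3  0.2]
 [ 0.4  0.5]
 [ 0.1  0.8]
 [ 0.1 -0.6]
 [ 0.1 -0.1]
 [-0.3 -0.4]
 [-0.1 -0. ]]
```

Emit:
move_arm(commands=[[[0.2, 0.3, 0.5], 0, -1], [[0.5, 0.8, 0.5], 0, -1], [[0.55, 0.9, 0.4], 0, -1], [[0.55, 0.9, 0.4], 0, -1], [[0.55, 0.9, 0.4], 0, -1], [[0.55, 0.9, 0.4], 0, -1], [[0.55, 0.9, 0.4], 0, -1], [[0.55, 0.9, 0.4], 0, -1], [[0.55, 0.9, 0.4], 0, -1], [[0.55, 0.9, 0.4], 0, -1], [[0.55, 0.9, 0.3], 0, -1], [[0.55, 0.9, 0.2], 0, -1], [[0.55, 0.9, 0.2], 0, -1], [[0.55, 0.9, 0.2], 0, -1], [[0.55, 0.9, 0], 0, -1], [[0.55, 0.9, 0], 0, -1], [[0.55, 0.9, 0], 0, -1], [[0.55, 0.9, 0], 0, -1], [[0.5, 0.8, 0], 0, -1], [[0.3, 0.5, 0], 0, -1]])

```text
t: 3.07
eef_pos: [469.8, -97.2, 558.9]
tcp_rot: [3.141, -0.001, 0.261]
ft_force: [-0.2, 0.3, -0.3]
opening: 0.005
grip_force: 0.0
```

```bash
cat > plan.py <<'E'
# usage: rows(waypoints in press frame tip (y,z), n) -> normalised rows
from h import *
H=np.array([550.3,58.2]); Y=.150
def tcp(y,z,x=0): return np.array([H[0]+np.cos(Y)*x-np.sin(Y)*y,H[1]+np.sin(Y)*x+np.cos(Y)*y,355+z])
def press(p): d=p[:2]-H; return [float(round(np.cos(Y)*d[0]+np.sin(Y)*d[1],1)),float(round(-np.sin(Y)*d[0]+np.cos(Y)*d[1],1)),float(round(p[2]-355,1))]
def arc(a,b,n,r=125): return [tcp(r*np.sin(f)-12*np.cos(f)-12,r*np.cos(f)+12*np.sin(f)) for f in np.linspace(a,b,n)]
def show(pts):
    p=env.state()["eef_pos"]
    for q in pts: print(((q-p)/30).round(2).tolist()); p=p+((q-p)/30).round(2)*30
E
python3 - <<'E'
from plan import *
s=env.state(); print(s["t"],s["eef_pos"],s["tcp_rot"],s["opening"],press(s["eef_pos"]))
show([tcp(-40,210)]); 
E
```

```text
3.0667 [469.78082962 -97.19736353 558.8953826 ] [ 3.14124175e+00 -1.16332616e-03  2.61393277e-01] 0.004983500307174307 [-102.8, -141.6, 203.9]
[2.88, 3.86, 0.2]
```

Emit:
move_arm(commands=[[[0.58, 0.77, 0.04], -0.28, -1], [[0.58, 0.77, 0.04], -0.28, -1], [[0.58, 0.77, 0.04], -0.28, -1], [[0.58, 0.77, 0.04], -0.28, -1], [[0.56, 0.78, 0.04], -0.28, -1], [[0, 0, 0], 0, -1], [[0, 0, -0.7], 0, -1], [[0, 0, -0.7], 0, -1], [[0, 0, -0.7], 0, -1], [[0, 0, -0.7], 0, -1], [[0, 0, 0], 0, -1], [[0, 0, 0], 0, -1]])

```text
t: 4.07
eef_pos: [555.6, 15.9, 480.5]
tcp_rot: [-3.142, 0.001, 0.148]
ft_force: [0.0, 0.7, -0.2]
opening: 0.001
grip_force: 0.0
```

```bash
python3 - <<'E'
from plan import *
s=env.state(); print(s["t"],s["eef_pos"],s["tcp_rot"],press(s["eef_pos"]))
p=read_camera("scene"); c=p["image"][160:300,250:450,::-1]; cv2.imwrite("pics/s1.png",cv2.resize(c,None,fx=3.8,fy=3.8))
show(arc(0,1.4,16))
E
```

```text
4.0667 [555.64432336  15.90216651 480.46981853] [-3.14150240e+00  7.17802815e-04  1.47923779e-01] [-1.0, -42.6, 125.5]
[-0.06, 0.62, -0.04]
[-0.06, 0.39, 0.02]
[-0.06, 0.38, -0.02]
[-0.06, 0.38, -0.06]
[-0.06, 0.38, -0.09]
[-0.05, 0.37, -0.12]
[-0.05, 0.35, -0.16]
[-0.05, 0.34, -0.19]
[-0.05, 0.31, -0.22]
[-0.05, 0.3, -0.25]
[-0.04, 0.27, -0.28]
[-0.04, 0.25, -0.3]
[-0.03, 0.21, -0.33]
[-0.03, 0.19, -0.34]
[-0.02, 0.15, -0.36]
[-0.02, 0.12, -0.37]
```

View pics/s1.png

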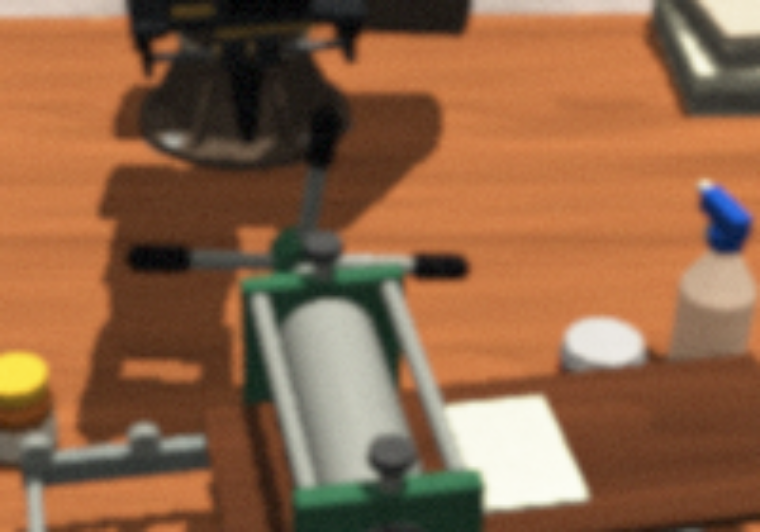

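The finger tip (crop 245,135) hangs clear on the trailing side of the upright spoke, whose end is at (325,110). I'll push now.

Emit:
move_arm(commands=[[[-0.06, 0.62, -0.04], 0, -1], [[-0.06, 0.39, 0.02], 0, -1], [[-0.06, 0.38, -0.02], 0, -1], [[-0.06, 0.38, -0.06], 0, -1], [[-0.06, 0.38, -0.09], 0, -1], [[-0.05, 0.37, -0.12], 0, -1], [[-0.05, 0.35, -0.16], 0, -1], [[-0.05, 0.34, -0.19], 0, -1], [[-0.05, 0.31, -0.22], 0, -1], [[-0.05, 0.3, -0.25], 0, -1], [[-0.04, 0.27, -0.28], 0, -1], [[-0.04, 0.25, -0.3], 0, -1], [[-0.03, 0.21, -0.33], 0, -1], [[-0.03, 0.19, -0.34], 0, -1], [[-0.02, 0.15, -0.36], 0, -1], [[-0.02, 0.12, -0.37], 0, -1], [[0, 0, 0], 0, -1]])

```text
t: 5.53
eef_pos: [533.6, 167.2, 385.2]
tcp_rot: [-3.141, 0.002, 0.149]
ft_force: [-0.6, -0.3, 1.4]
opening: 0.007
grip_force: 0.0
```

```bash
cat > chk.py <<'E'
from plan import *
import sys
s=env.state(); print(s["t"],press(s["eef_pos"]),s["tcp_rot"][2],s["ft_force"])
p=read_camera("top")
for r in cut_out("plate_rear_edge",p)[:1]:
    # plate/board mask -> white pixels within it or nearby
    m=r["region"]; print(r["confidence"],m.sum(),r["at"])
im=p["image"].astype(int)
w=(im.min(2)>190); w[:, :200]=0; w[:,420:]=0; w[:130]=0; w[260:]=0
v,u=np.nonzero(w); 
if len(u):
    X=np.array([press(onz(p,(a,b),129)) for a,b in zip(u,v)]); X=X[(X[:,0]>155)&(X[:,0]<295)]
    print("plate y 1/50/99%",np.percentile(X[:,1],[1,50,99]).round(1),len(X))
if len(sys.argv)>1:
    q=read_camera("scene"); c=q["image"][160:300,250:450,::-1]; cv2.imwrite(f"pics/{sys.argv[1]}.png",cv2.resize(c,None,fx=3.8,fy=3.8))
E
python3 chk.py s2; python3 - <<'E'
from plan import *
y=tcp(-75,200); p=env.state()["eef_pos"]; print((y-p)/30)
E
```

```text
5.5333 [-0.2, 110.3, 30.2] 0.1487946567976175 [-0.63308958 -0.25954336  1.40416211]
0.59 6852 [262.8, 194.9]
plate y 1/50/99% [ 69.4  99.5 117.1] 165
[ 0.91524053 -6.07665813  5.60363098]
```

View pics/s2.png

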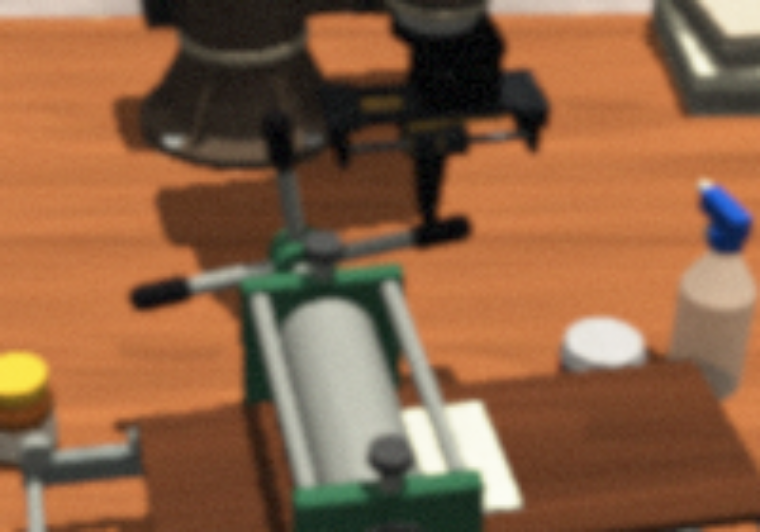

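The push worked: the finger tip is on the left spoke at (430,220), the next spoke stands nearly upright at (275,120), and the rear edge is at about +118 mm. I'll go back over the wheel to the next spoke.

Emit:
move_arm(commands=[[[0, 0, 0.9], 0, -1], [[0, 0, 0.95], 0, -1], [[0, 0, 0.95], 0, -1], [[0, 0, 0.95], 0, -1], [[0, 0, 0.95], 0, -1], [[0, 0, 0.9], 0, -1], [[0.11, -0.76, 0], 0, -1], [[0.11, -0.76, 0], 0, -1], [[0.11, -0.76, 0], 0, -1], [[0.11, -0.76, 0], 0, -1], [[0.12, -0.76, 0], 0, -1], [[0.12, -0.76, 0], 0, -1], [[0.12, -0.76, 0], 0, -1], [[0.12, -0.76, 0], 0, -1], [[0, 0, 0], 0, -1], [[0, 0, -0.7], 0, -1], [[0, 0, -0.7], 0, -1], [[0, 0, -0.7], 0, -1], [[0, 0, -0.6], 0, -1], [[0, 0, 0], 0, -1]])

```text
t: 7.35
eef_pos: [561.3, -16.1, 470.9]
tcp_rot: [-3.14, 0.004, 0.148]
ft_force: [-0.5, 0.7, -0.7]
opening: 0.006
grip_force: 0.0
```

```bash
python3 - <<'E'
from plan import *
s=env.state(); print(s["t"],press(s["eef_pos"]),s["tcp_rot"])
show(arc(-.25,1.4,19))
E
```

```text
7.35 [-0.2, -75.1, 115.9] [-3.14029169  0.00443565  0.14758902]
[-0.09, 0.68, 0.07]
[-0.06, 0.36, 0.12]
[-0.06, 0.37, 0.08]
[-0.05, 0.38, 0.04]
[-0.06, 0.38, 0.01]
[-0.06, 0.38, -0.02]
[-0.05, 0.37, -0.07]
[-0.06, 0.37, -0.09]
[-0.05, 0.35, -0.13]
[-0.05, 0.35, -0.16]
[-0.05, 0.33, -0.19]
[-0.05, 0.31, -0.22]
[-0.04, 0.28, -0.25]
[-0.04, 0.27, -0.28]
[-0.04, 0.24, -0.3]
[-0.03, 0.21, -0.32]
[-0.03, 0.18, -0.33]
[-0.02, 0.15, -0.36]
[-0.02, 0.11, -0.36]
```

Emit:
move_arm(commands=[[[-0.09, 0.68, 0.07], 0, -1], [[-0.06, 0.36, 0.12], 0, -1], [[-0.06, 0.37, 0.08], 0, -1], [[-0.05, 0.38, 0.04], 0, -1], [[-0.06, 0.38, 0.01], 0, -1], [[-0.06, 0.38, -0.02], 0, -1], [[-0.05, 0.37, -0.07], 0, -1], [[-0.06, 0.37, -0.09], 0, -1], [[-0.05, 0.35, -0.13], 0, -1], [[-0.05, 0.35, -0.16], 0, -1], [[-0.05, 0.33, -0.19], 0, -1], [[-0.05, 0.31, -0.22], 0, -1], [[-0.04, 0.28, -0.25], 0, -1], [[-0.04, 0.27, -0.28], 0, -1], [[-0.04, 0.24, -0.3], 0, -1], [[-0.03, 0.21, -0.32], 0, -1], [[-0.03, 0.18, -0.33], 0, -1], [[-0.02, 0.15, -0.36], 0, -1], [[-0.02, 0.11, -0.36], 0, -1], [[0, 0, 0], 0, -1]])

```text
t: 9.02
eef_pos: [534.0, 166.9, 390.2]
tcp_rot: [-3.141, 0.001, 0.149]
ft_force: [0.4, 0.3, 0.2]
opening: 0.002
grip_force: 0.0
```

```bash
python3 chk.py s3
```

```text
9.0167 [0.1, 109.9, 35.2] 0.14885845563341626 [0.42713244 0.26006776 0.16761929]
0.57 6626 [281.2, 192.3]
```

View pics/s3.png

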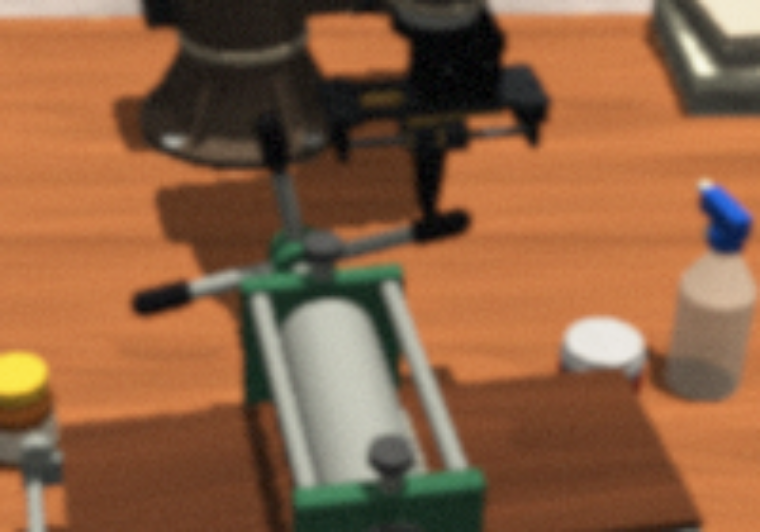

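The second push also worked: the spoke is at the same angle and the plate is under the roller. I'll repeat the cycle.

Emit:
move_arm(commands=[[[0, 0, 0.9], 0, -1], [[0, 0, 0.95], 0, -1], [[0, 0, 0.95], 0, -1], [[0, 0, 0.95], 0, -1], [[0, 0, 0.95], 0, -1], [[0, 0, 0.9], 0, -1], [[0.11, -0.76, 0], 0, -1], [[0.11, -0.76, 0], 0, -1], [[0.11, -0.76, 0], 0, -1], [[0.11, -0.76, 0], 0, -1], [[0.12, -0.76, 0], 0, -1], [[0.12, -0.76, 0], 0, -1], [[0.12, -0.76, 0], 0, -1], [[0.12, -0.76, 0], 0, -1], [[0, 0, 0], 0, -1], [[0, 0, -0.7], 0, -1], [[0, 0, -0.7], 0, -1], [[0, 0, -0.7], 0, -1], [[0, 0, -0.7], 0, -1], [[0, 0, 0], 0, -1]])

```text
t: 10.83
eef_pos: [561.5, -16.3, 471.9]
tcp_rot: [-3.14, 0.005, 0.148]
ft_force: [0.2, -0.6, -0.8]
opening: 0.005
grip_force: 0.0
```

Emit:
move_arm(commands=[[[-0.09, 0.68, 0.07], 0, -1], [[-0.06, 0.36, 0.12], 0, -1], [[-0.06, 0.37, 0.08], 0, -1], [[-0.05, 0.38, 0.04], 0, -1], [[-0.06, 0.38, 0.01], 0, -1], [[-0.06, 0.38, -0.02], 0, -1], [[-0.05, 0.37, -0.07], 0, -1], [[-0.06, 0.37, -0.09], 0, -1], [[-0.05, 0.35, -0.13], 0, -1], [[-0.05, 0.35, -0.16], 0, -1], [[-0.05, 0.33, -0.19], 0, -1], [[-0.05, 0.31, -0.22], 0, -1], [[-0.04, 0.28, -0.25], 0, -1], [[-0.04, 0.27, -0.28], 0, -1], [[-0.04, 0.24, -0.3], 0, -1], [[-0.03, 0.21, -0.32], 0, -1], [[-0.03, 0.18, -0.33], 0, -1], [[-0.02, 0.15, -0.36], 0, -1], [[-0.02, 0.11, -0.36], 0, -1], [[0, 0, 0], 0, -1]])

```text
t: 12.5
eef_pos: [534.4, 166.5, 392.0]
tcp_rot: [-3.141, -0.0, 0.149]
ft_force: [0.0, -1.0, -0.8]
opening: 0.002
grip_force: 0.0
```

```bash
python3 chk.py
```

```text
12.5 [0.5, 109.5, 37.0] 0.1489470301815885 [ 0.00807831 -0.98491092 -0.77566633]
0.62 6415 [339.3, 187.7]
plate y 1/50/99% [-83.8 -81.6 -71.4] 25
```

Emit:
move_arm(commands=[[[0, 0, 0.9], 0, -1], [[0, 0, 0.95], 0, -1], [[0, 0, 0.95], 0, -1], [[0, 0, 0.95], 0, -1], [[0, 0, 0.95], 0, -1], [[0, 0, 0.9], 0, -1], [[0.11, -0.76, 0], 0, -1], [[0.11, -0.76, 0], 0, -1], [[0.11, -0.76, 0], 0, -1], [[0.11, -0.76, 0], 0, -1], [[0.12, -0.76, 0], 0, -1], [[0.12, -0.76, 0], 0, -1], [[0.12, -0.76, 0], 0, -1], [[0.12, -0.76, 0], 0, -1], [[0, 0, 0], 0, -1], [[0, 0, -0.75], 0, -1], [[0, 0, -0.75], 0, -1], [[0, 0, -0.75], 0, -1], [[0, 0, -0.75], 0, -1], [[0, 0, 0], 0, -1]])

```text
t: 14.27
eef_pos: [561.8, -16.6, 467.2]
tcp_rot: [-3.14, 0.005, 0.148]
ft_force: [-0.5, -0.5, -0.7]
opening: 0.002
grip_force: 0.0
```

Emit:
move_arm(commands=[[[-0.09, 0.68, 0.07], 0, -1], [[-0.06, 0.36, 0.12], 0, -1], [[-0.06, 0.37, 0.08], 0, -1], [[-0.05, 0.38, 0.04], 0, -1], [[-0.06, 0.38, 0.01], 0, -1], [[-0.06, 0.38, -0.02], 0, -1], [[-0.05, 0.37, -0.07], 0, -1], [[-0.06, 0.37, -0.09], 0, -1], [[-0.05, 0.35, -0.13], 0, -1], [[-0.05, 0.35, -0.16], 0, -1], [[-0.05, 0.33, -0.19], 0, -1], [[-0.05, 0.31, -0.22], 0, -1], [[-0.04, 0.28, -0.25], 0, -1], [[-0.04, 0.27, -0.28], 0, -1], [[-0.04, 0.24, -0.3], 0, -1], [[-0.03, 0.21, -0.32], 0, -1], [[-0.03, 0.18, -0.33], 0, -1], [[-0.02, 0.15, -0.36], 0, -1], [[-0.02, 0.11, -0.36], 0, -1], [[0, 0, 0], 0, -1]])

```text
t: 15.93
eef_pos: [534.4, 166.4, 385.8]
tcp_rot: [-3.141, 0.002, 0.149]
ft_force: [0.4, -0.5, 0.3]
opening: 0.007
grip_force: 0.0
```

```bash
python3 chk.py; python3 - <<'E'
from h import *
p=read_camera("top"); c=p["image"][130:290,180:400,::-1]; cv2.imwrite("pics/t5.png",cv2.resize(c,None,fx=3.6,fy=3.6,interpolation=2))
E
```

```text
15.9333 [0.5, 109.4, 30.8] 0.1486590413773623 [ 0.39312501 -0.5009178   0.26071346]
0.75 6618 [358.3, 181.4]
plate y 1/50/99% [-148.4  -96.   -72.4] 153
```

View pics/t5.png

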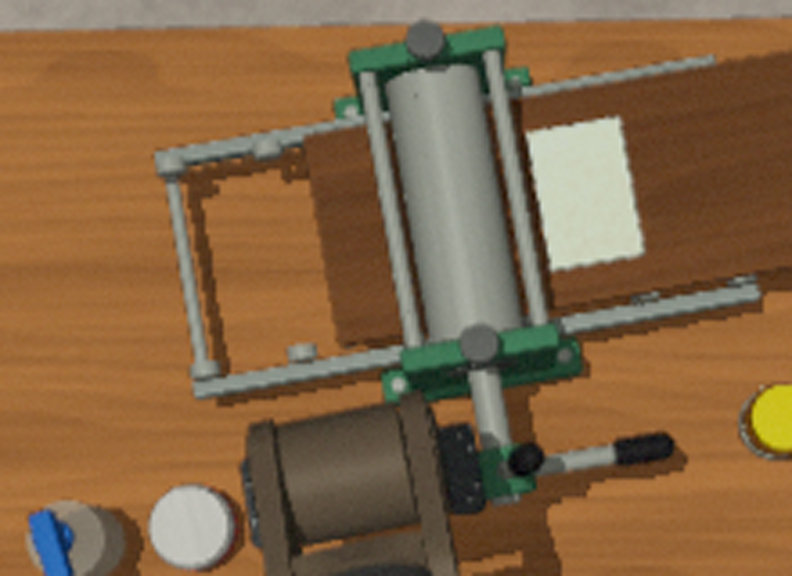

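The plate (crop 527–643) is right of the roller, with its rear edge at about −70 mm. I'll lift the finger clear.

Emit:
move_arm(commands=[[[0, 0, 0.6], 0, -1], [[0, 0, 0.9], 0, -1], [[0, 0, 0.9], 0, -1], [[0, 0, 0.9], 0, -1], [[0, 0, 0.9], 0, -1], [[0, 0, 0.9], 0, -1], [[0, 0, 0.6], 0, -1], [[0, 0, 0], 0, -1], [[0, 0, 0], 0, -1], [[0, 0, 0], 0, -1]])

```text
t: 16.92
eef_pos: [534.8, 165.1, 557.4]
tcp_rot: [3.142, 0.001, 0.148]
ft_force: [-0.4, -0.1, 0.2]
opening: 0.003
grip_force: 0.0
```

```bash
python3 chk.py; python3 -c "
from cell import env; print(env.job_done())"
```

```text
16.9167 [0.6, 108.0, 202.4] 0.14764853720404503 [-0.4285549  -0.07066048  0.16406709]
0.71 6657 [357.7, 181.5]
plate y 1/50/99% [-148.5  -92.9  -71.5] 111
the job is handed in; nothing more can be done
None
```

The job is handed in (no verdict was returned): four spoke pushes drove the plate under the roller and out, with its rear edge measured about 70 mm past the roller line (a gap of about 30 mm), and the arm lifted clear at about 17 s.

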